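# Find the release notch of the slide drawer by feel

## Task

The wide grey slide drawer unit is shut and its release is hidden in a notch somewhere along the low ledge on the unit's far side. Touch down with a fingertip on one end of that ledge (the ends are always solid), run it lightly along until it finds the notch, then press the key inside the notch all the way down so that the drawer springs ajar, and take the hand away. Do not touch the drawer itself, do not force anything, and leave everything standing around and on the unit where it is.

Things in the scene. Friction and masses are not known exactly. Their poses are not given: they have to be found in the camera images.
- slide_unit: Slide drawer unit, fixed to the worktop: grey painted housing 290 mm long (its y), origin at the centre of its underside, z up, x from the drawer front to the back. Housing: x -75 to +30 mm, 75 mm high, flat top. Behind it is the ledge, x +30 to +75 mm, y -138 to +138 mm, level top at z 50 mm, open to the back, closed at both ends by cheeks 7 mm wide and 56 mm high.
- ledge_middle (a point): middle of the ledge's top. The ledge is grey plastic, rigid, 45 mm deep (x) and 276 mm long (y): six segments of 46 mm. The two end segments are always solid; one of the four between them, a different one each time, has the notch: 42 mm long along y, from x +34 mm to the back, open at the top and back. In it lies the key.
- ledge_right_end (a point): point on the ledge's top, in the middle of its depth, at its -y end (inner face of the cheek)
- ledge_left_end (a point): point on the ledge's top, in the middle of its depth, at its +y end (inner face of the cheek)
- release_key (a joint): travel of the key, m: 0 up, 0.008 fully down. The key is a flat grey plate, 40 x 41 mm, nearly filling the notch; its top lies 7 mm below the ledge's top when up, 15 mm below when fully pressed. It moves straight down, takes about 4 N to move, stays where it is left
- drawer (a joint): opening of the drawer, m: 0 shut, 0.024 ajar; driven by the key (opens 3 mm for each mm of key travel) and moves towards the unit's -x
- drawer_front (a point): centre of the drawer's white front panel, 276 mm by 60 mm, on the unit's -x side; moves with the drawer
- oil_bottle: small brown bottle with black cap, 25 mm across, 43 mm high, stands behind the ledge; origin at its underside
- vial: clear vial with white cap, 23 mm across, 38 mm high, stands behind the ledge; origin at its underside
- tape_roll: roll of tape, 52 mm across, 18 mm high, lies on the unit's top towards its front; origin at its underside
- lens_tissue: booklet of lens tissue, 75 x 100 x 9 mm, lies on the unit's top; origin at its underside
- tea_mug: blue and white mug, 78 mm across, 92 mm high, to the right of the unit; origin at its underside
- red_box: small red box, 45 x 70 x 45 mm, to the right of the unit; origin at its underside
- tally_counter: round white hand tally counter, 51 x 75 x 25 mm, to the left of the unit; origin at its underside

How it is judged:
By the outcome, as a careful person would: the job done as asked, in the order asked, and still so for the second after the job is handed in, with the robot touching nothing.
It also fails if it takes over 54 s, if anything falls off the work surface, if the arm or the gripper's body presses on something with over 40 N, if the wrist force passes 120 N, or if a joint passes its speed limit or range.

## Robot

A 7-joint arm with a two-finger parallel gripper is mounted at the origin on a cart in front of the work surface, level with it; the furniture and walls round the work are solid. World frame = base frame: x ahead of the robot, y to its left, z up, the work surface at z = 0. Lengths are in m, angles in rad, forces in N, time in s.
With the tool pointing down it reaches from about 0.4 to 0.875 m from the base axis. Payload 4.4 kg.
Tool frame: the origin (TCP) lies at the very end of the fingers, on their centre line; the grasp point (between the pads) lies 19 mm behind it; z points along the fingers, y is the line along which they close (so a half turn about z gives the same grasp; the last joint's range is limited). The gripper opens to 85 mm and grips with 20 to 120 N. Pads are 22 mm wide; open, the fingers measure 114 mm over their backs; the gripper's body (76 mm by 85 mm) begins 54 mm behind the grasp point. The pads swing forward as they close: fully open they stand 13 mm farther back than shut.
Start: joints at [-1.261, 0.628, 0.038, 1.517, -0.027, 0.996, -0.02], TCP at [0.239, 0.605, 0.231] pointing down, gripper open.
Joint ranges: [-3.06, 3.06], [-0.37, 2.12], [-1.25, 1.32], [0.18, 2.47], [-1.1, 4.24], [0.23, 1.98], [-2.94, 2.94]. Speed limits (rad/s): [2.57, 2.57, 3.14, 3.14, 3.14, 3.14, 3.14].

## Interface

Orientations are given as a unit quaternion [w, x, y, z].
In Python, from rig import * gives the robot as it stands.
- The arm moves only by the tool move_arm, never from a script. Its argument "targets" is a list of rows, each a list of 3 entries, a list of its own where there are three numbers: the shift along the tool's x, y, z in mm, then the turn, a rotation vector about the tool's x, y, z in rad, then the closure, from -1 (fully open) to 1 (shut). A call has 1 to 8 rows; each row shifts and turns the commanded pose from where the row before left it, along the tool's axes as they then stand; what a row does not reach is not made up. A row lasts 1/10 s, in which the tool goes at most 50 mm and 8.59 degrees, less where a joint would pass 70% of its speed; a pose out of reach is approached as far as the arm can. A call with a gripper value outside its range is refused whole. The fingers move at their own pace and stop on an object; "force" is the grip in N (left out, the last holds). Time passes only in rows, so rows that do not move let the fingers close. It gives the time, the measured TCP pose, the force, the opening and the grip force at its end, in the units of the state.
- observe(): the state, without advancing time (a new reading comes with each control period).
- camera(name): name is "side" or "top"; returns the picture (400x640x3 uint8, red, green, blue); there is no depth.
- get_calibration(name): a dict with "fx", "fy", "cx", "cy" (pixels), "D" ([k1, k2, p1, p2, k3] as OpenCV has them; the pictures are not rectified), "origin" and "rotation" of the camera in the world. Camera axes: x right, y down, z forward; pixel columns grow to the right and rows downward; lengths in m; the calibration is good to about 2 mm. A picture is of the moment at which its call begins. get_calibration takes no time and is no camera call.
- close_job(): hands the job in; it is judged then, once.
Trained networks look in the newest picture that a camera, given by its name, has taken for a name from the list of things; names that differ only in an ending like _2 or _b are one class to them, and where a whole thing is asked for, a point or a joint stands for the part that bears it (a point fixed in the world has none). Each returns a list of dicts, best first, with "score" (0 to 1); they miss things now and then, are a little off and sometimes report something else, mostly with a low value. They report only what shows in the picture. A call takes as long as a camera call.
- silhouettes(camera, label): "region" (400x640 bool, what is visible of it) and "bbox" ([left, top, right, bottom] in pixels, round what is visible of it).
- place_of(camera, label): "centre" ([column, row] in pixels: a listed point, or the origin of a listed thing).
The state is a dict: "time_s": time; "qpos": joint angles; "dq": joint speeds; "joint_efforts": joint torques, N m; "tool_pos": TCP position; "orientation": TCP orientation; "contact_force": force on the tool from outside, world axes, zero at the start; "wrist_torque": the same for the moment, N m; "gripper_width": finger opening in m; "grip_force": force on a finger pad.
Only numpy, scipy, OpenCV 4.12 (cv2) and the standard library are available. Lean on these libraries where they do the work, as an engineer would, in place of code of your own. Each camera call takes 0.05 s, during which the arm holds its last target. There are 200 camera calls.

## Working session

There is one attempt and no reset: what is moved stays moved. The work goes in short steps, Python scripts to look and compute and a tool call to move; the robot and the scene stay as the last step left them, time stands still between calls to the robot, and variables do not carry over. Pictures are saved under pics/ and viewed, at most 10 in all, crops included, and the job is handed in when it is done.

Besides the shell and the picture viewer there is one more tool, called by a JSON object that holds its "method" and its "body". move_arm: Moves the arm, as the interface text tells. Its arguments: {"type":"object","properties":{"targets":{"type":"array","items":{"type":"array"}},"force":{"type":"number"}},"required":["targets"]}

```bash
mkdir -p pics
cat > h.py <<'E'
from rig import *
import numpy as np, cv2
from scipy.spatial.transform import Rotation as R
def ray(cam,px,z):
    c=get_calibration(cam);K=np.array([[c['fx'],0,c['cx']],[0,c['fy'],c['cy']],[0,0,1]])
    u=cv2.undistortPoints(np.array([[px]],float),K,np.array(c['D']))[0,0]
    d=np.array(c['rotation'])@np.array([u[0],u[1],1]);o=np.array(c['origin'])
    return o+d*(z-o[2])/d[2]
def proj(cam,P):
    c=get_calibration(cam);K=np.array([[c['fx'],0,c['cx']],[0,c['fy'],c['cy']],[0,0,1]])
    Rm=np.array(c['rotation']).T
    return cv2.projectPoints(np.atleast_2d(P).astype(float),cv2.Rodrigues(Rm)[0],-Rm@np.array(c['origin']),K,np.array(c['D']))[0][:,0]
def snap(cam,name):
    im=camera(cam);cv2.imwrite('pics/'+name,im[:,:,::-1]);return im
E
python3 - <<'E'
from h import *
np.set_printoptions(precision=4,suppress=True)
hz=dict(slide_unit=0,ledge_middle=.05,ledge_right_end=.05,ledge_left_end=.05,drawer_front=.037,oil_bottle=0,vial=0,tape_roll=.075,lens_tissue=.075,tea_mug=0,red_box=0,tally_counter=0)
for c in('top','side'):
    snap(c,c+'1.png');print(c,get_calibration(c)['origin'])
    for l,z in hz.items():
        r=place_of(c,l)
        print(l,[(np.round(a['centre']),round(a['score'],2),ray(c,a['centre'],z)) for a in r[:2]])
print(observe())
E
```

```text
top [0.4883 0.017  1.6609]Traceback (most recent call last):
  File "<stdin>", line 8, in <module>
  File "h.py", line 7, in ray
    d=np.array(c['rotation'])@np.array([u[0],u[1],1]);o=np.array(c['origin'])
      ~~~~~~~~~~~~~~~~~~~~~~~^~~~~~~~~~~~~~~~~~~~~~~~
ValueError: matmul: Input operand 1 has a mismatch in its core dimension 0, with gufunc signature (n?,k),(k,m?)->(n?,m?) (size 3 is different from 4)
```

View pics/top1.png

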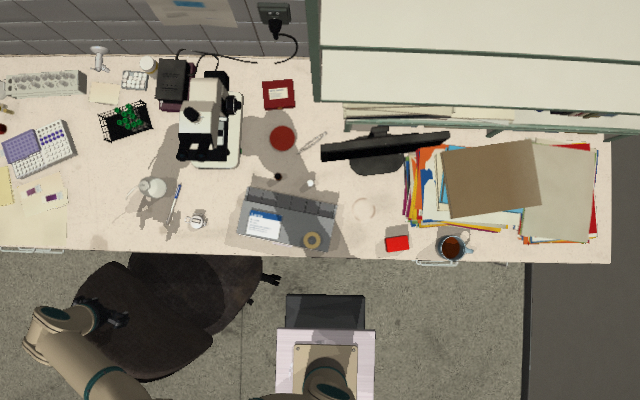

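The top view shows the unit at about (287,217), with the ledge on its far side. The bottle is at (278,177) and the vial at (310,183). The calibration's rotation is a quaternion, so I'll fix the helper.

```bash
sed -i "s/np.array(c\['rotation'\])@/RM(c)@/; s/Rm=np.array(c\['rotation'\]).T/Rm=RM(c).T/" h.py
cat >> h.py <<'E'
def RM(c): return R.from_quat(c['rotation'],scalar_first=True).as_matrix()
E
python3 - <<'E'
from h import *
np.set_printoptions(precision=4,suppress=True)
hz=dict(slide_unit=0,ledge_middle=.05,ledge_right_end=.05,ledge_left_end=.05,drawer_front=.037,oil_bottle=0,vial=0,tape_roll=.075,lens_tissue=.075,tea_mug=0,red_box=0,tally_counter=0)
for c in('top','side'):
    im=snap(c,c+'2.png');print(c,get_calibration(c))
    if c=='top': cv2.imwrite('pics/topcrop.png',cv2.resize(im[150:270,210:350,::-1],None,fx=5,fy=5,interpolation=2))
    for l,z in hz.items():
        r=place_of(c,l)
        print(l,[(np.round(a['centre']),round(a['score'],2),ray(c,a['centre'],z)) for a in r[:2]])
print(observe())
E
```

```text
top {'fx': 513.5194535568232, 'fy': 513.5194535568232, 'cx': 327.9172650800831, 'cy': 198.7817332162875, 'D': array([-0.1043,  0.    ,  0.    ,  0.    ,  0.    ]), 'origin': array([0.4883, 0.017 , 1.6609]), 'rotation': array([-0.0141,  0.7164, -0.6972,  0.0205])}
slide_unit [(array([266., 225.]), 0.61, array([0.4787, 0.2   , 0.    ])), (array([292., 218.]), 0.58, array([0.5039, 0.1182, 0.    ]))]
ledge_middle [(array([290., 197.]), 0.83, array([0.5689, 0.1222, 0.05  ]))]
ledge_right_end [(array([331., 213.]), 0.92, array([ 0.5228, -0.0079,  0.05  ]))]
ledge_left_end [(array([248., 196.]), 0.61, array([0.5693, 0.2554, 0.05  ]))]
drawer_front [(array([283., 241.]), 0.54, array([0.4302, 0.1429, 0.037 ]))]
oil_bottle [(array([275., 178.]), 0.48, array([0.6331, 0.1755, 0.    ]))]
vial [(array([394., 242.]), 0.73, array([ 0.4367, -0.2134,  0.    ])), (array([309., 185.]), 0.47, array([0.6127, 0.0648, 0.    ]))]
tape_roll [(array([313., 238.]), 0.44, array([0.4443, 0.0478, 0.075 ]))]
lens_tissue [(array([265., 225.]), 0.96, array([0.4793, 0.197 , 0.075 ]))]
tea_mug [(array([452., 250.]), 0.
[... 1633 characters left out ...]
 ]))]
red_box [(array([373., 174.]), 0.65, array([ 0.4415, -0.2401,  0.    ]))]
tally_counter [(array([316., 338.]), 0.59, array([0.4894, 0.4383, 0.    ]))]
{'time_s': 1.4, 'qpos': array([-1.2608,  0.6284,  0.0385,  1.5174, -0.027 ,  0.9963, -0.02  ]), 'dq': array([ 0.0005,  0.0001,  0.0011,  0.0003,  0.0009,  0.0017, -0.0002]), 'joint_efforts': array([  0.0003, -56.326 ,   1.2256, -19.3787,   0.0109,   0.0014,
        -0.    ]), 'tool_pos': array([0.2385, 0.6047, 0.2313]), 'orientation': array([-0.    ,  0.1868,  0.9824,  0.    ]), 'contact_force': array([-0.5989,  0.4701,  0.4294]), 'wrist_torque': array([ 0.0667, -0.0425,  0.0053]), 'grip_force': 0.0, 'gripper_width': 0.08535008674256295}
```

View pics/side2.png

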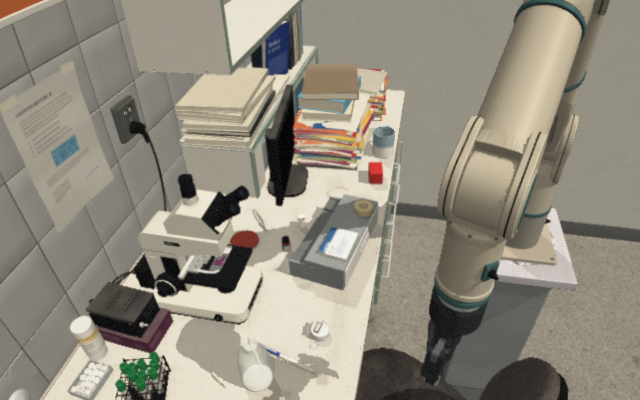

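View pics/topcrop.png

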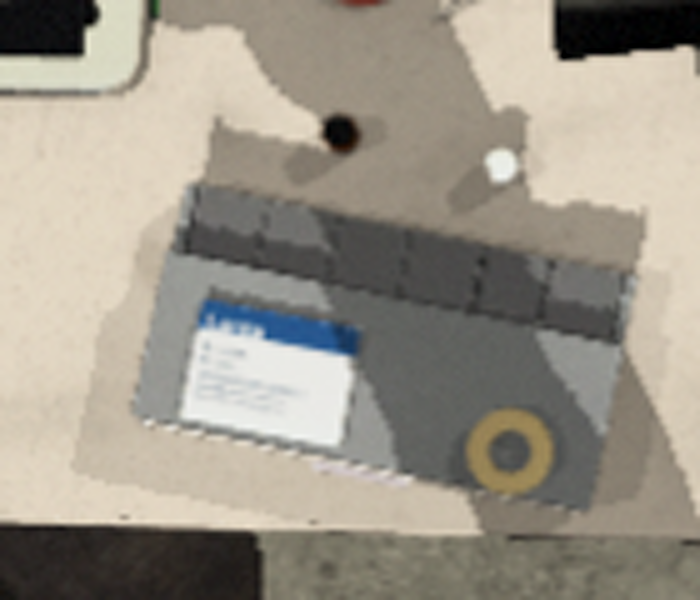

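The side view shows the unit at about (338,248), with the bottle at (286,243) and the vial at (300,220) behind it. In the top crop I can read the housing and ledge corners, and the notch doesn't show. I'll fit the unit's pose from those corners.

```bash
cat > fit.py <<'E'
from h import *
from scipy.optimize import least_squares
L=np.array([[-75,145,75],[-75,-145,75],[30,145,75],[30,-145,75],[75,145,56],[75,-145,56]])/1000
px=np.array([[133,417],[589,509],[172,250],[621,343],[190,185],[638,270]])/5+[210,150]-.4
def W(p,l): return np.atleast_2d(l)@R.from_euler('z',p[2]).as_matrix().T+[p[0],p[1],0]
f=lambda p:(proj('top',W(p,L))-px).ravel()
s=least_squares(f,[.5,.12,-.2]); print(s.x,np.round(s.fun,1))
E
python3 - <<'E'
from fit import *
np.set_printoptions(precision=4,suppress=True)
p=s.x; print(np.degrees(p[2]))
for n,l in dict(mid=[.0525,0,.05],right=[.0525,-.138,.05],left=[.0525,.138,.05]).items():print(n,W(p,[l]))
for c,n,z in(('top','oil_bottle',.043),('side','oil_bottle',.02),('top','vial',.038),('side','vial',.02)):
    camera(c)
    r=[a for a in silhouettes(c,n)][:2]
    for a in r:
        m=np.argwhere(a['region']).mean(0)[::-1];P=ray(c,m,z);print(c,n,a['score'],a['bbox'],P,'local',(P-[p[0],p[1],0])@R.from_euler('z',p[2]).as_matrix())
im=camera('side');
P=np.vstack([L,[[.0525,-.138,.05],[.0525,.138,.05]]])
big=cv2.resize(im[170:310,260:400,::-1],None,fx=4,fy=4,interpolation=2)
for q in proj('side',W(p,P)): cv2.circle(big,tuple(int(v) for v in (q-[260,170]+.5)*4),3,(0,0,255),1)
cv2.imwrite('pics/sc.png',big)
E
```

```text
[ 0.50207031  0.1289985  -0.17129192] [-0.2 -0.1  0.7  0.2 -1.1  0.1  1.  -0.  -0.8 -0.7  0.3  0.5]
-9.8143040371146
mid [[0.5538 0.12   0.05  ]]
right [[ 0.5303 -0.0159  0.05  ]]
left [[0.5773 0.256  0.05  ]]
side oil_bottle 0.36 [285.3, 195.3, 377.8, 290.5] [0.5014 0.1473 0.02  ] local [-0.0038  0.018   0.02  ]
side vial 0.54 [297.4, 215.6, 303.1, 226.9] [0.6206 0.0652 0.02  ] local [ 0.1277 -0.0427  0.02  ]
```

View pics/sc.png

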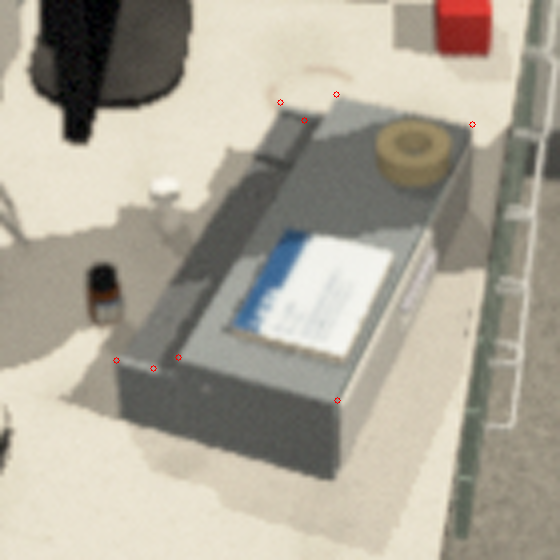

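The projected model matches the side view to a few mm. The side crop hints at an opening near (262,162), second segment from the −y end, but I'll find the notch by touch. First I shut the fingers and turn the hand to line up with the unit.

{"method": "move_arm", "body": {"targets": [[[0,0,0],[0,0,0.14],1],[[0,0,0],[0,0,0.14],1],[[0,0,0],[0,0,0.14],1],[[0,0,0],[0,0,0.14],1],[[0,0,0],[0,0,0.14],1],[[0,0,0],[0,0,0.14],1],[[0,0,0],[0,0,0.14],1],[[0,0,0],[0,0,0.14],1]], "force": 40}}

```text
time_s: 2.65
tool_pos: [0.2384, 0.6047, 0.2314]
orientation: [-0.0, 0.682, 0.731, 0.0]
contact_force: [-0.8, -0.4, 0.0]
gripper_width: 0.0
grip_force: 0.0
```

{"method": "move_arm", "body": {"targets": [[[0,0,0],[0,0,0.124],1],[[0,0,0],[0,0,0.123],1],[[0,0,0],[0,0,0],1]]}}

```text
time_s: 2.95
tool_pos: [0.2383, 0.6048, 0.2312]
orientation: [0.0, 0.765, 0.644, 0.0]
contact_force: [-0.5, -0.1, 0.1]
gripper_width: -0.0001
grip_force: 0.0
```

```bash
cat > go.py <<'E'
from fit import *
import sys
o=observe();Q=R.from_quat(o['orientation'],scalar_first=True)
p=s.x; t=W(p,[[float(v)/1000 for v in sys.argv[1:4]]])[0]
U=R.from_euler('z',p[2])
np.set_printoptions(precision=3,suppress=True)
print('t',o['time_s'],'local now mm',U.inv().apply(o['tool_pos']-[p[0],p[1],0])*1000,'target',t)
print('shift tool mm',Q.inv().apply(t-o['tool_pos'])*1000)
print('tool axes in unit\n',(U.inv()*Q).as_matrix(),'F',U.inv().apply(o['contact_force']),o['gripper_width'],o['qpos'])
E
python3 go.py 56 115 110
```

```text
[ 0.50207031  0.1289985  -0.17129192] [-0.2 -0.1  0.7  0.2 -1.1  0.1  1.  -0.  -0.8 -0.7  0.3  0.5]
t 2.95 local now mm [-341.016  423.831  231.213] target [0.577 0.233 0.11 ]
shift tool mm [-308.509  397.209  121.397]
tool axes in unit
 [[ 0.001  1.     0.   ]
 [ 1.    -0.001 -0.   ]
 [-0.     0.    -1.   ]] F [-0.508 -0.154  0.086] -0.0001380156027456342 [-1.478  0.661  0.416  1.525 -0.295  1.019 -1.156]
```

{"method": "move_arm", "body": {"targets": [[[-22,28.4,0],[0,0,0],1],[[-22,28.4,0],[0,0,0],1],[[-22,28.4,0],[0,0,0],1],[[-22,28.4,0],[0,0,0],1],[[-22,28.4,0],[0,0,0],1],[[-22,28.4,0],[0,0,0],1],[[-22,28.4,0],[0,0,0],1],[[0,0,0],[0,0,0],1]]}}

```text
time_s: 3.75
tool_pos: [0.413, 0.4134, 0.2321]
orientation: [0.002, 0.767, 0.641, 0.001]
contact_force: [-0.1, 1.2, 0.7]
gripper_width: 0.0001
grip_force: 0.0
```

{"method": "move_arm", "body": {"targets": [[[-22,28.4,0],[0,0,0],1],[[-22,28.4,0],[0,0,0],1],[[-22,28.4,0],[0,0,0],1],[[-22,28.4,0],[0,0,0],1],[[-22,28.4,0],[0,0,0],1],[[-22,28.4,0],[0,0,0],1],[[-22,28.4,0],[0,0,0],1],[[0,0,0],[0,0,0],1]]}}

```text
time_s: 4.55
tool_pos: [0.5813, 0.2272, 0.2317]
orientation: [0.002, 0.767, 0.642, 0.0]
contact_force: [-0.6, -0.6, 0.5]
gripper_width: -0.0004
grip_force: 0.0
```

```bash
python3 go.py 56 115 110
```

```text
[ 0.50207031  0.1289985  -0.17129192] [-0.2 -0.1  0.7  0.2 -1.1  0.1  1.  -0.  -0.8 -0.7  0.3  0.5]
t 4.55 local now mm [ 61.356 110.293 231.749] target [0.577 0.233 0.11 ]
shift tool mm [  5.006  -5.893 121.712]
tool axes in unit
 [[ 0.006  1.     0.004]
 [ 1.    -0.006 -0.003]
 [-0.003  0.004 -1.   ]] F [-0.501 -0.681  0.465] -0.00035163069933096593 [-0.663  0.619  0.405  1.603 -0.274  0.974 -0.348]
```

{"method": "move_arm", "body": {"targets": [[[2,-3,35],[0,0,0],1],[[2,-3,35],[0,0,0],1],[[0,0,35],[0,0,0],1],[[0,0,25],[0,0,0],1],[[0,0,25],[0,0,0],1],[[0,0,0],[0,0,0],1],[[0,0,0],[0,0,0],1]]}}

```text
time_s: 5.25
tool_pos: [0.5721, 0.2389, 0.0765]
orientation: [-0.0, 0.765, 0.644, -0.0]
contact_force: [0.4, -0.7, 0.6]
gripper_width: 0.0
grip_force: 0.0
```

```bash
python3 go.py 56 115 55
python3 - <<'E'
from h import *
a=camera('top')[150:270,210:350,::-1];b=camera('side')[170:290,260:400,::-1]
cv2.imwrite('pics/l1.png',cv2.resize(np.hstack([a,b]),None,fx=2.8,fy=2.8,interpolation=2))
E
```

```text
[ 0.50207031  0.1289985  -0.17129192] [-0.2 -0.1  0.7  0.2 -1.1  0.1  1.  -0.  -0.8 -0.7  0.3  0.5]
t 5.25 local now mm [ 50.264 120.187  76.491] target [0.577 0.233 0.055]
shift tool mm [-5.198  5.742 21.487]
tool axes in unit
 [[-0.001  1.    -0.001]
 [ 1.     0.001  0.   ]
 [ 0.    -0.001 -1.   ]] F [ 0.483 -0.634  0.644] 1.1938172443534885e-05 [-0.627  0.804  0.311  1.734 -0.367  0.662 -0.283]
```

View pics/l1.png

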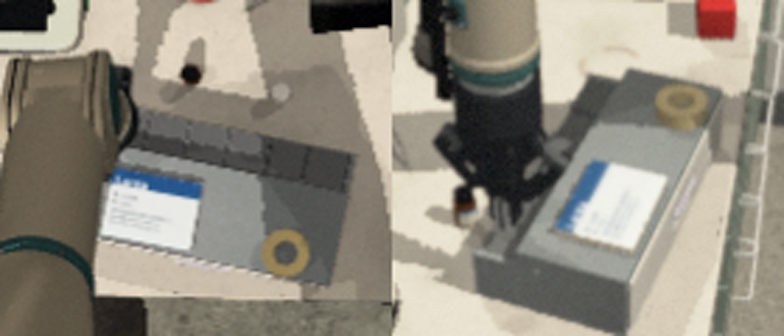

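The finger linkage bulges along the closing line, and low down it could reach the housing top and the booklet. I'll turn the hand a quarter turn so the bulge lies along the ledge.

{"method": "move_arm", "body": {"targets": [[[-5,6,-15],[0,0,0],1],[[0,0,0],[0,0,-0.14],1],[[0,0,0],[0,0,-0.14],1],[[0,0,0],[0,0,-0.14],1],[[0,0,0],[0,0,-0.14],1],[[0,0,0],[0,0,-0.14],1],[[0,0,0],[0,0,-0.14],1],[[0,0,0],[0,0,-0.14],1]]}}

```text
time_s: 6.15
tool_pos: [0.5785, 0.2324, 0.0933]
orientation: [0.001, 0.369, 0.929, 0.001]
contact_force: [-0.2, -0.8, 0.0]
gripper_width: 0.0004
grip_force: 0.0
```

{"method": "move_arm", "body": {"targets": [[[0,0,0],[0,0,-0.14],1],[[0,0,0],[0,0,-0.14],1],[[0,0,0],[0,0,-0.14],1],[[0,0,0],[0,0,-0.14],1],[[0,0,0],[0,0,-0.03],1],[[0,0,0],[0,0,0],1],[[0,0,0],[0,0,0],1]]}}

```text
time_s: 6.85
tool_pos: [0.5778, 0.2322, 0.092]
orientation: [0.001, 0.087, 0.996, 0.0]
contact_force: [-0.7, -0.6, -0.7]
gripper_width: -0.0
grip_force: 0.0
```

```bash
python3 go.py 56 115 58
python3 - <<'E'
from h import *
b=camera('side')[150:300,240:400,::-1]
cv2.imwrite('pics/l2.png',cv2.resize(b,None,fx=4,fy=4,interpolation=2))
E
```

```text
[ 0.50207031  0.1289985  -0.17129192] [-0.2 -0.1  0.7  0.2 -1.1  0.1  1.  -0.  -0.8 -0.7  0.3  0.5]
t 6.85 local now mm [ 56.997 114.567  91.958] target [0.577 0.233 0.058]
shift tool mm [ 1.034  0.419 33.957]
tool axes in unit
 [[-1.     0.004  0.001]
 [ 0.004  1.     0.   ]
 [-0.001  0.    -1.   ]] F [-0.594 -0.734 -0.712] -1.9614003635096475e-05 [-0.361  0.761 -0.11   1.712  0.122  0.675  0.86 ]
```

View pics/l2.png

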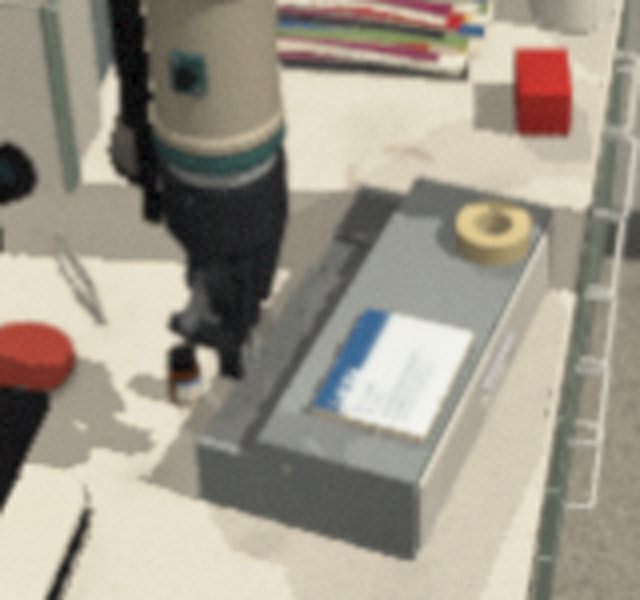

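The hand now clears the housing and booklet, with the fingertip at (232,372) above the +y end segment. I'll descend gently.

{"method": "move_arm", "body": {"targets": [[[1,0,15],[0,0,0],1],[[0,0,13],[0,0,0],1],[[0,0,5],[0,0,0],1],[[0,0,2],[0,0,0],1],[[0,0,2],[0,0,0],1],[[0,0,0],[0,0,0],1]]}}

```text
time_s: 7.5
tool_pos: [0.5765, 0.2324, 0.0543]
orientation: [0.0, 0.086, 0.996, 0.0]
contact_force: [-0.0, 0.2, 1.2]
gripper_width: 0.0003
grip_force: 0.0
```

{"method": "move_arm", "body": {"targets": [[[0,0,1],[0,0,0],1],[[0,0,1],[0,0,0],1],[[0,0,0],[0,0,0],1]]}}

```text
time_s: 7.8
tool_pos: [0.5764, 0.2323, 0.0524]
orientation: [0.0, 0.086, 0.996, 0.0]
contact_force: [-0.1, -0.5, 0.5]
gripper_width: -0.0001
grip_force: 0.0
```

{"method": "move_arm", "body": {"targets": [[[0,0,1],[0,0,0],1],[[0,0,1],[0,0,0],1],[[0,0,0],[0,0,0],1]]}}

```text
time_s: 8.1
tool_pos: [0.5764, 0.2323, 0.0502]
orientation: [-0.0, 0.086, 0.996, 0.0]
contact_force: [0.3, 0.6, -0.0]
gripper_width: 0.0004
grip_force: 0.0
```

{"method": "move_arm", "body": {"targets": [[[0,0,0.5],[0,0,0],1],[[0,0,0],[0,0,0],1]]}}

```text
time_s: 8.3
tool_pos: [0.5764, 0.2323, 0.0501]
orientation: [0.0, 0.086, 0.996, 0.0]
contact_force: [-0.6, -0.5, 4.0]
gripper_width: 0.0004
grip_force: 1.9
```

{"method": "move_arm", "body": {"targets": [[[0,0,0.5],[0,0,0],1],[[0,0,0],[0,0,0],1]]}}

```text
time_s: 8.5
tool_pos: [0.5764, 0.2324, 0.0501]
orientation: [0.0, 0.086, 0.996, 0.0]
contact_force: [-2.0, -0.7, 6.2]
gripper_width: -0.0004
grip_force: 3.8
```

Contact is at z = 50 mm with about 5 N, as expected. Now I run lightly along toward −y.

{"method": "move_arm", "body": {"targets": [[[0,-5,-0.2],[0,0,0],1],[[0,-6,0],[0,0,0],1],[[0,-6,0],[0,0,0],1],[[0,-6,0],[0,0,0],1],[[0,-6,0],[0,0,0],1],[[0,-6,0],[0,0,0],1],[[0,0,0],[0,0,0],1]]}}

```text
time_s: 9.2
tool_pos: [0.5711, 0.1972, 0.0501]
orientation: [0.001, 0.087, 0.996, 0.0]
contact_force: [0.6, 0.9, 6.6]
gripper_width: -0.0002
grip_force: 3.3
```

```bash
python3 go.py 56 69 50
```

```text
[ 0.50207031  0.1289985  -0.17129192] [-0.2 -0.1  0.7  0.2 -1.1  0.1  1.  -0.  -0.8 -0.7  0.3  0.5]
t 9.2 local now mm [56.397 78.999 50.138] target [0.569 0.187 0.05 ]
shift tool mm [  0.371 -10.      0.128]
tool axes in unit
 [[-1.     0.003  0.001]
 [ 0.003  1.     0.001]
 [-0.001  0.001 -1.   ]] F [0.478 1.033 6.613] -0.00022988025075019585 [-0.314  0.803 -0.105  1.783  0.142  0.561  0.89 ]
```

{"method": "move_arm", "body": {"targets": [[[0,-4,0],[0,0,0],1],[[0,-3,0],[0,0,0],1],[[0,0,0],[0,0,0],1]]}}

```text
time_s: 9.5
tool_pos: [0.57, 0.191, 0.0501]
orientation: [0.001, 0.087, 0.996, 0.001]
contact_force: [0.5, 2.2, 6.6]
gripper_width: -0.0001
grip_force: 3.0
```

{"method": "move_arm", "body": {"targets": [[[0,-3,0],[0,0,0],1],[[0,0,0],[0,0,0],1]]}}

```text
time_s: 9.7
tool_pos: [0.5695, 0.1883, 0.0501]
orientation: [0.001, 0.086, 0.996, 0.001]
contact_force: [0.5, 2.7, 6.2]
gripper_width: 0.0001
grip_force: 3.0
```

{"method": "move_arm", "body": {"targets": [[[0,-3,0],[0,0,0],1],[[0,0,0],[0,0,0],1]]}}

```text
time_s: 9.9
tool_pos: [0.569, 0.1854, 0.0501]
orientation: [0.001, 0.086, 0.996, 0.001]
contact_force: [0.6, 2.6, 5.7]
gripper_width: -0.0001
grip_force: 3.0
```

{"method": "move_arm", "body": {"targets": [[[0,-6,0],[0,0,0],1],[[0,-6,0],[0,0,0],1],[[0,-6,0],[0,0,0],1],[[0,-6,0],[0,0,0],1],[[0,-6,0],[0,0,0],1],[[0,-5,0],[0,0,0],1],[[0,0,0],[0,0,0],1]]}}

```text
time_s: 10.6
tool_pos: [0.5628, 0.1501, 0.0501]
orientation: [0.001, 0.087, 0.996, 0.0]
contact_force: [0.9, 1.6, 7.2]
gripper_width: 0.0002
grip_force: 3.4
```

{"method": "move_arm", "body": {"targets": [[[0,-4,0],[0,0,0],1],[[0,0,0],[0,0,0],1]]}}

```text
time_s: 10.8
tool_pos: [0.5622, 0.1466, 0.0501]
orientation: [0.001, 0.087, 0.996, 0.001]
contact_force: [0.6, 2.7, 7.2]
gripper_width: -0.0003
grip_force: 3.2
```

{"method": "move_arm", "body": {"targets": [[[0,-3,0],[0,0,0],1],[[0,0,0],[0,0,0],1]]}}

```text
time_s: 11.0
tool_pos: [0.5618, 0.1439, 0.0501]
orientation: [0.001, 0.086, 0.996, 0.001]
contact_force: [-0.1, 2.6, 5.9]
gripper_width: -0.0003
grip_force: 3.2
```

{"method": "move_arm", "body": {"targets": [[[0,-3,0],[0,0,0],1],[[0,0,0],[0,0,0],1]]}}

```text
time_s: 11.2
tool_pos: [0.5612, 0.141, 0.0501]
orientation: [0.001, 0.086, 0.996, 0.001]
contact_force: [1.6, 2.4, 5.8]
gripper_width: -0.0
grip_force: 3.2
```

```bash
python3 go.py 56 23 50
```

```text
[ 0.50207031  0.1289985  -0.17129192] [-0.2 -0.1  0.7  0.2 -1.1  0.1  1.  -0.  -0.8 -0.7  0.3  0.5]
t 11.2 local now mm [56.257 21.955 50.108] target [0.561 0.142 0.05 ]
shift tool mm [0.259 1.044 0.109]
tool axes in unit
 [[-1.     0.002  0.002]
 [ 0.002  1.     0.002]
 [-0.002  0.002 -1.   ]] F [1.221 2.614 5.829] -4.5156760182579375e-06 [-0.223  0.779 -0.113  1.857  0.16   0.512  0.955]
```

{"method": "move_arm", "body": {"targets": [[[0,-6,-0.1],[0,0,0],1],[[0,-6,0],[0,0,0],1],[[0,-6,0],[0,0,0],1],[[0,-6,0],[0,0,0],1],[[0,-6,0],[0,0,0],1],[[0,-6,0],[0,0,0],1],[[0,0,0],[0,0,0],1]]}}

```text
time_s: 11.9
tool_pos: [0.5547, 0.1045, 0.0501]
orientation: [0.001, 0.087, 0.996, 0.0]
contact_force: [0.6, 1.9, 7.2]
gripper_width: -0.0001
grip_force: 3.4
```

{"method": "move_arm", "body": {"targets": [[[0,-4,0],[0,0,0],1],[[0,0,0],[0,0,0],1]]}}

```text
time_s: 12.1
tool_pos: [0.5541, 0.1011, 0.0501]
orientation: [0.001, 0.087, 0.996, 0.0]
contact_force: [0.9, 2.5, 5.0]
gripper_width: 0.0001
grip_force: 3.2
```

{"method": "move_arm", "body": {"targets": [[[0,-3,0],[0,0,0],1],[[0,0,0],[0,0,0],1]]}}

```text
time_s: 12.3
tool_pos: [0.5536, 0.0984, 0.0501]
orientation: [0.001, 0.086, 0.996, 0.001]
contact_force: [0.3, 3.0, 6.1]
gripper_width: 0.0003
grip_force: 3.2
```

{"method": "move_arm", "body": {"targets": [[[0,-2,0],[0,0,0],1],[[0,0,0],[0,0,0],1]]}}

```text
time_s: 12.5
tool_pos: [0.5533, 0.0967, 0.0501]
orientation: [0.001, 0.086, 0.996, 0.001]
contact_force: [1.0, 3.8, 6.3]
gripper_width: 0.0
grip_force: 3.1
```

```bash
python3 go.py 56 -23 50
```

```text
[ 0.50207031  0.1289985  -0.17129192] [-0.2 -0.1  0.7  0.2 -1.1  0.1  1.  -0.  -0.8 -0.7  0.3  0.5]
t 12.5 local now mm [ 56.025 -23.09   50.093] target [0.553 0.097 0.05 ]
shift tool mm [0.025 0.09  0.093]
tool axes in unit
 [[-1.     0.002  0.002]
 [ 0.002  1.     0.002]
 [-0.002  0.002 -1.   ]] F [0.309 3.903 6.315] 8.076880565960364e-06 [-0.146  0.765 -0.119  1.904  0.177  0.481  1.009]
```

The first three candidates are solid, so the notch should be at y = −69. I'll approach it in small steps.

{"method": "move_arm", "body": {"targets": [[[0,-6,0],[0,0,0],1],[[0,-6,0],[0,0,0],1],[[0,-6,0],[0,0,0],1],[[0,-6,0],[0,0,0],1],[[0,-6,0],[0,0,0],1],[[0,-5,0],[0,0,0],1],[[0,0,0],[0,0,0],1]]}}

```text
time_s: 13.2
tool_pos: [0.5454, 0.0595, 0.049]
orientation: [-0.001, 0.087, 0.996, -0.001]
contact_force: [0.1, -1.4, -0.4]
gripper_width: -0.0001
grip_force: 0.0
```

{"method": "move_arm", "body": {"targets": [[[0,-3,0],[0,0,0],1],[[0,0,0],[0,0,0],1]]}}

```text
time_s: 13.4
tool_pos: [0.5457, 0.0582, 0.0493]
orientation: [-0.0, 0.087, 0.996, -0.0]
contact_force: [0.7, 0.3, 0.9]
gripper_width: -0.0001
grip_force: 0.0
```

{"method": "move_arm", "body": {"targets": [[[0,-3,0],[0,0,0],1],[[0,0,0],[0,0,0],1]]}}

```text
time_s: 13.6
tool_pos: [0.5454, 0.0555, 0.0495]
orientation: [-0.0, 0.086, 0.996, -0.0]
contact_force: [-0.1, -0.2, 0.5]
gripper_width: 0.0001
grip_force: 0.0
```

```bash
python3 go.py 56 -69 50
```

```text
[ 0.50207031  0.1289985  -0.17129192] [-0.2 -0.1  0.7  0.2 -1.1  0.1  1.  -0.  -0.8 -0.7  0.3  0.5]
t 13.6 local now mm [ 55.232 -65.008  49.504] target [0.545 0.051 0.05 ]
shift tool mm [-0.775 -3.991 -0.495]
tool axes in unit
 [[-1.     0.002 -0.   ]
 [ 0.002  1.    -0.   ]
 [ 0.    -0.    -1.   ]] F [-0.086 -0.242  0.507] 8.801375013732953e-05 [-0.072  0.755 -0.124  1.939  0.193  0.459  1.062]
```

The support vanished and the tip dropped below 50 mm, so this is the notch. I'll centre and descend onto the key.

{"method": "move_arm", "body": {"targets": [[[0,-4,0],[0,0,0],1],[[0,0,2],[0,0,0],1],[[0,0,2],[0,0,0],1],[[0,0,1],[0,0,0],1],[[0,0,0],[0,0,0],1]]}}

```text
time_s: 14.1
tool_pos: [0.5448, 0.0522, 0.0444]
orientation: [-0.0, 0.086, 0.996, 0.0]
contact_force: [-0.2, 0.4, 0.9]
gripper_width: 0.0001
grip_force: 0.0
```

{"method": "move_arm", "body": {"targets": [[[0,0,1],[0,0,0],1],[[0,0,1],[0,0,0],1],[[0,0,1],[0,0,0],1],[[0,0,0],[0,0,0],1]]}}

```text
time_s: 14.5
tool_pos: [0.545, 0.0522, 0.0417]
orientation: [0.0, 0.086, 0.996, 0.0]
contact_force: [0.1, 0.4, 1.7]
gripper_width: -0.0003
grip_force: 0.9
```

{"method": "move_arm", "body": {"targets": [[[0,0,1],[0,0,0],1],[[0,0,1],[0,0,0],1],[[0,0,1],[0,0,0],1],[[0,0,1],[0,0,0],1],[[0,0,0],[0,0,0],1]]}}

```text
time_s: 15.0
tool_pos: [0.545, 0.0522, 0.0374]
orientation: [0.0, 0.086, 0.996, 0.0]
contact_force: [0.5, 0.1, 1.5]
gripper_width: 0.0003
grip_force: 0.7
```

{"method": "move_arm", "body": {"targets": [[[0,0,1],[0,0,0],1],[[0,0,1],[0,0,0],1],[[0,0,0],[0,0,0],1]]}}

```text
time_s: 15.3
tool_pos: [0.545, 0.0522, 0.0354]
orientation: [0.0, 0.086, 0.996, 0.0]
contact_force: [0.3, 0.7, 0.9]
gripper_width: 0.0003
grip_force: 0.7
```

{"method": "move_arm", "body": {"targets": [[[0,0,0.7],[0,0,0],1],[[0,0,0],[0,0,0],1]]}}

```text
time_s: 15.5
tool_pos: [0.545, 0.0521, 0.0351]
orientation: [0.0, 0.086, 0.996, 0.0]
contact_force: [-0.7, 1.5, 5.1]
gripper_width: 0.0002
grip_force: 2.3
```

{"method": "move_arm", "body": {"targets": [[[0,0,0.5],[0,0,0],1],[[0,0,0],[0,0,0],1]]}}

```text
time_s: 15.7
tool_pos: [0.545, 0.0522, 0.035]
orientation: [0.0, 0.086, 0.996, 0.0]
contact_force: [-1.1, 0.2, 8.5]
gripper_width: 0.0002
grip_force: 4.5
```

The key is at its bottom stop (z = 35.0 mm, force rising). I'll lift straight out slowly, then clear the view.

{"method": "move_arm", "body": {"targets": [[[0,0,0],[0,0,0],1],[[0,0,-3],[0,0,0],1],[[0,0,-6],[0,0,0],1],[[0,0,-15],[0,0,0],1],[[0,0,-30],[0,0,0],1],[[0,0,-40],[0,0,0],1],[[0,0,-40],[0,0,0],1],[[0,0,-40],[0,0,0],1]]}}

```text
time_s: 16.5
tool_pos: [0.5444, 0.0517, 0.21]
orientation: [-0.0, 0.086, 0.996, -0.0]
contact_force: [0.8, 0.7, 0.2]
gripper_width: -0.0
grip_force: 0.0
```

{"method": "move_arm", "body": {"targets": [[[0,-30,-15],[0,0,0],1],[[0,-35,0],[0,0,0],1],[[0,-35,0],[0,0,0],1],[[0,-35,0],[0,0,0],1],[[0,-35,0],[0,0,0],1],[[0,-30,0],[0,0,0],1],[[0,0,0],[0,0,0],1],[[0,0,0],[0,0,0],1]]}}

```text
time_s: 17.3
tool_pos: [0.5101, -0.1455, 0.2234]
orientation: [-0.0, 0.087, 0.996, 0.0]
contact_force: [0.1, 0.3, 0.1]
gripper_width: -0.0001
grip_force: 0.0
```

Run:
```python
from h import *
a=camera('top')[150:270,210:350,::-1];b=camera('side')[170:290,260:400,::-1]
cv2.imwrite('pics/l3.png',cv2.resize(np.hstack([a,b]),None,fx=2.8,fy=2.8,interpolation=2))
```

```text
(no output)
```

View pics/l3.png

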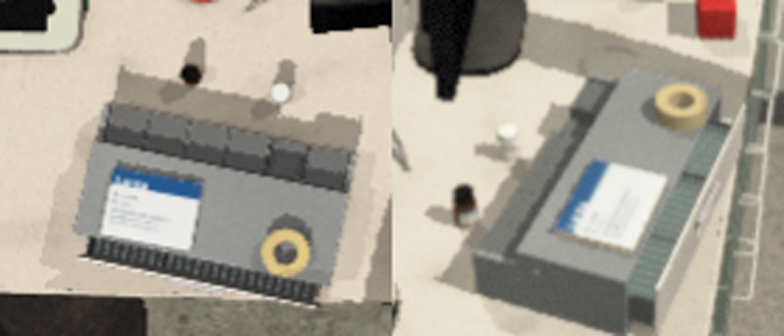

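The drawer stands ajar along its whole front. The bottle (190,75), vial (280,92), tape and booklet are where they were, and the hand is clear.

```bash
python3 -c "
from rig import *
print(close_job())"
```

```text
the job is handed in; nothing more can be done
None
```

The job is handed in: the fingertip found the notch in the second segment from the −y end, pressed the key to its stop, and the drawer is ajar; the hand is clear, and the bottle, vial, tape and booklet look unmoved in the last pictures.

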